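Set up the boot dryer for a ten-minute run

TASK

Get the boot dryer ready for the wet boots: take the blue air tube by its head and pull it all the way out along its slant until the orange lock button clicks out of the sleeve. Then wind the timer clockwise past the red full-time mark, turn it back to the green ten-minute mark, and let go. Leave the other things on the table where they stand.

Things in the scene. Friction and masses are not known exactly. Their poses are not given: they have to be found in the camera images.
- dryer: White boot dryer, fixed to the table: a housing 180 mm (its x) by 140 mm (its y) by 70 mm high; origin at the centre of its underside. A grey sleeve (40 mm diameter, 46 mm at its black rim, 85 mm long) leaves the top 30 mm from the origin in +x and leans 20 degrees from vertical towards the dryer's own -x. The blue tube slides in it.
- tube_head (a point): Centre of the blue head on top of the air tube; moves with the tube. The head is a round cylinder, 44 mm diameter and 45 mm long (22.5 mm to either side of this point along the axis). This point's z axis is the tube's axis, pointing out and up, along which the tube is pulled. Below the head is the thinner tube (27 mm diameter); with the tube fully in, 20 mm of it shows between head and sleeve.
- air_tube (a joint): How far the tube is pulled out, m: 0 fully in, 0.082 at its end stop. Friction holds it where it is left; about 4 N plus the tube's weight (160 g) moves it. From 0.078 on the lock button can spring out, and then the tube cannot go back.
- lock_button (a joint): Orange snap button, 10 mm diameter, carried inside the tube: 0 hidden inside the sleeve, about 0.012 m when it has sprung out of the hole and the tube is locked. It springs out by itself and need not be touched.
- button_hole (a point): Mouth of the button hole, on the upper side of the sleeve (the side away from its lean, the dryer's +x side), 18 mm below the sleeve's rim. Fixed to the dryer.
- timer: Cream wind-up timer, fixed to the table: 120 by 120 mm, 35 mm high; origin at the centre of its underside, under the knob's axis. White dial with black ticks every 5 minutes (0.3 rad), a wide green mark at 10 minutes and a wide red mark at 30 minutes, the top of the scale. Zero lies on the timer's own -x side and the scale runs clockwise seen from above.
- knob_grip (a point): Point on the knob's vertical axis, 63 mm above the timer's underside, where to grip; turns with the knob. The knob is an upright black bar 64 mm long (this point's x), 16 mm wide (its y), its top 13 mm above this point and its foot, a 3 mm thick disc of 68 mm diameter, 23 to 26 mm below it. The white stripe on the bar's -x half is the pointer.
- timer_knob (a joint): Knob angle, rad, growing clockwise seen from above: 0 at zero, 0.06 per minute, 0.6 at the green mark (10 minutes), 1.8 at the red mark (30 minutes), end stop at 2.0. Friction (0.06 N m) holds it where it is left; it does not run down during the task.
- detergent: White detergent bottle with yellow label and blue cap, 80 mm diameter, 200 mm tall, loose; origin at the centre of its underside. Bystander.
- softener: Green softener bottle with white cap, 72 mm diameter, 180 mm tall, loose; origin at the centre of its underside. Bystander.
- drink_can: Red drink can, 66 mm diameter, 115 mm tall, loose; origin at the centre of its underside. Bystander, standing between dryer and timer.
- cup: Orange plastic measuring cup, 70 mm diameter, 85 mm tall, loose; origin at the centre of its underside. Bystander, standing between dryer and timer.
- brush: Lint brush with red handle, 200 mm long, 20 mm high, lying along its own x, loose; origin under its middle. Bystander.
- boot_a: Yellow rubber ankle boot, 240 mm long along its x, 85 mm wide, 185 mm tall, loose; origin at the centre of its underside. Bystander.
- boot_b: The second yellow boot, same size and origin as boot_a. Bystander.

How it is judged:
By the outcome, as a careful person would: the job done as asked, in the order asked, and still so for the second after the job is handed in, with the robot touching nothing.
It also fails if it takes over 50 s, if anything falls off the work surface, if the arm or the gripper's body presses on something with over 40 N, if the wrist force passes 120 N, or if a joint passes its speed limit or range.

ROBOT

A 6-joint arm with a two-finger parallel gripper is mounted at the origin on the work surface. World frame = base frame: x ahead of the robot, y to its left, z up, the work surface at z = 0. Lengths are in mm, angles in rad, forces in N, time in s.
With the tool pointing down it reaches from about 350 to 775 mm from the base axis. Payload 7.3 kg.
Tool frame: the origin (TCP) lies at the very end of the fingers, on their centre line; the grasp point (between the pads) lies 19 mm behind it; z points along the fingers, y is the line along which they close (so a half turn about z gives the same grasp; the last joint's range is limited). The gripper opens to 92 mm and grips with 3 to 60 N. Pads are 19 mm wide; open, the fingers measure 130 mm over their backs; the gripper's body (75 mm by 190 mm) begins 47 mm behind the grasp point.
Start: joints at [1.112, 0.342, 1.524, -0, 1.275, -0.146], TCP at [161.541, 499.549, 226.741] pointing down, gripper open.
Joint ranges: [-2.53, 2.53], [-0.77, 2.02], [0.04, 2.7], [-1, 4.14], [0.28, 2.66], [-3.11, 3.11]. Speed limits (rad/s): [2.57, 2.57, 3.14, 3.14, 3.14, 3.14].

INTERFACE

Orientations are given as [roll, pitch, yaw] about the fixed x, y, z axes, in that order (R = Rz(yaw) Ry(pitch) Rx(roll)).
In Python, from plant import get_obs, capture, close_job gives the robot as it stands. The module is installed in compiled form; this text tells all that it offers.
- The arm moves only by the shell command python3 -m handwheel 'ROWS'. ROWS is JSON, a list of rows, each a list of 3 entries, a list of its own where there are three numbers: the turn, a rotation vector about the tool's x, y, z in degrees, then the shift along the tool's x, y, z in m, then the opening, from 0 (shut) to 1 (fully open). A call has 1 to 12 rows; each row is the pose to reach, as a shift and turn from the pose commanded when the call began, along the tool's axes at that moment; what a row does not reach only later rows make up. A row lasts 1/10 s, in which the tool goes at most 50 mm and 8.59 degrees, less where a joint would pass 70% of its speed; a pose out of reach is approached as far as the arm can. A call with a gripper value outside its range is refused whole. The fingers move at their own pace and stop on an object; the grip force is fixed at half the most. Time passes only in rows, so rows that repeat a pose let the fingers close. It gives the time, the measured TCP pose, the force, the opening and the grip force at its end, in the units of the state.
- get_obs(): the state, without advancing time (a new reading comes with each control period).
- capture(name): name is "scene" or "side" or "wrist"; returns a dict with "image" (384x512x3 uint8, red, green, blue), "depth" (384x512 float32, mm along the optical axis (not along the pixel's ray), 0 where there is no reading), "fx", "fy", "cx", "cy" (pixels), "camera_from_world" (4x4, takes a point from world to camera coordinates). Camera axes: x right, y down, z forward; pixel columns grow to the right and rows downward; lengths in mm; the calibration is good to about 2 mm. A picture is of the moment at which its call begins.
- close_job(): hands the job in; it is judged then, once.
The state is a dict: "time": time; "joint_positions": joint angles; "dq": joint speeds; "tau": joint torques, N m; "tool_pos": TCP position; "tcp_rot": TCP orientation; "contact_force": force on the tool from outside, world axes, zero at the start; "moment": the same for the moment, N m; "grip_width": finger opening in mm; "finger_force": force on a finger pad.
Only numpy, scipy, OpenCV 4.12 (cv2) and the standard library are available. Lean on these libraries where they do the work, as an engineer would, in place of code of your own. Each camera call takes 0.05 s, during which the arm holds its last target. There are 200 camera calls.

## Working session

There is one attempt and no reset: what is moved stays moved. The work goes in short steps, Python scripts to look and compute and a shell command to move; the robot and the scene stay as the last step left them, time stands still between calls to the robot, and variables do not carry over. Pictures are saved under pics/ and viewed, at most 10 in all, crops included, and the job is handed in when it is done.

```bash
mkdir -p pics; cat > h.py <<'E'
import numpy as np,cv2
from plant import get_obs,capture
def snap(n,f):
    c=capture(n); cv2.imwrite('pics/'+f+'.png',c['image'][:,:,::-1]); np.savez('pics/'+f+'.npz',**c); return c
def pts(c):
    d=c['depth']; v,u=np.mgrid[:d.shape[0],:d.shape[1]]
    p=np.stack([(u-c['cx'])/c['fx']*d,(v-c['cy'])/c['fy']*d,d,np.ones_like(d)],-1)
    w=(p@np.linalg.inv(c['camera_from_world']).T)[...,:3]; w[d==0]=np.nan; return w
E
python3 - <<'E'
from h import *
a=snap('scene','s1');b=snap('side','d1')
cv2.imwrite('pics/both.png',cv2.resize(np.vstack([a['image'],b['image']])[:,:,::-1],(400,600)) )
print(get_obs())
E
```

```text
{'time': 0.1, 'joint_positions': array([ 1.11198135e+00,  3.42634421e-01,  1.52488845e+00, -2.57998356e-05,
        1.27540428e+00, -1.45963922e-01]), 'dq': array([-0.00079673, -0.00019421, -0.00444842,  0.00046419, -0.00245371,
       -0.00098965]), 'tau': array([ 1.20487937e-03, -4.32011032e+01, -2.44695550e+01,  7.18683307e-02,
        5.26807085e-02, -8.07576930e-05]), 'tool_pos': array([161.39202565, 499.20906546, 226.13566021]), 'tcp_rot': array([-3.14026875e+00, -1.69688681e-04,  2.82874902e+00]), 'contact_force': array([ 0.15625953, -1.17670801, -0.17332032]), 'moment': array([0.02824302, 0.00335382, 0.04637299]), 'finger_force': 0.0, 'grip_width': 92.0792131496636}
```

View pics/s1.png

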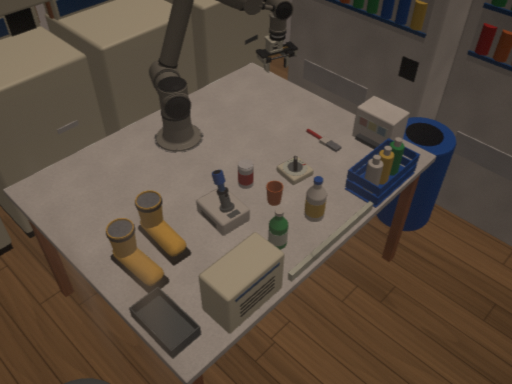

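View pics/d1.png

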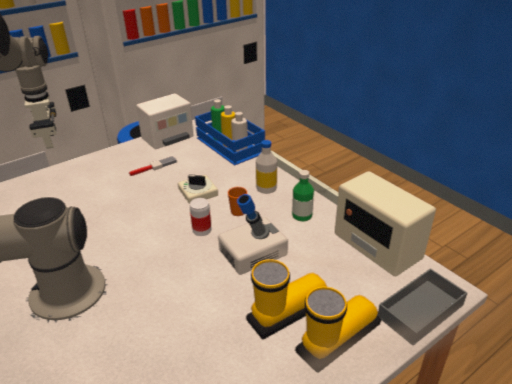

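The scene view shows the dryer at (222,208) with the blue head at (219,180), the timer at (295,168), the can at (246,174) and the cup at (275,192). The side view shows the head at (247,206) and the timer at (197,187). Next I measure these points.

```bash
python3 - <<'E'
from h import *
np.set_printoptions(precision=1,suppress=True)
for f,boxes in (('s1',dict(head=(205,165,235,195),dry=(190,180,255,235),tim=(272,150,320,185),can=(234,156,256,190),cup=(264,178,286,208))),('d1',dict(head=(234,190,262,222),dry=(212,212,292,272),tim=(172,170,222,202),can=(188,196,214,238),cup=(226,184,250,218)))):
    c=dict(np.load(f'pics/{f}.npz')); w=pts(c); hsv=cv2.cvtColor(c['image'],cv2.COLOR_RGB2HSV); H,S,V=[hsv[...,i].astype(int) for i in range(3)]
    inv=np.linalg.inv(c['camera_from_world']); print(f,'cam',inv[:3,3])
    def m(k,mask):
        x0,y0,x1,y1=boxes[k]; mm=np.zeros(H.shape,bool); mm[y0:y1,x0:x1]=1; mm&=mask&np.isfinite(w[...,0]); return w[mm]
    def rep(n,p):
        print(n,len(p),'mean',p.mean(0),'med',np.median(p,0),'lo',np.percentile(p,3,axis=0),'hi',np.percentile(p,97,axis=0)) if len(p) else print(n,0)
    blue=(H>100)&(H<125)&(S>120); rep('blue',m('head',blue)); p=m('head',blue)
    z=w[...,2]
    for k,lo,hi in (('dry',64,76),('tim',31,39),('tim',66,80),('can',108,120),('cup',80,90)):
        p=m(k,(z>lo)&(z<hi)); rep(k+str(lo),p)
        if len(p)>5: 
            r=cv2.minAreaRect(p[:,:2].astype(np.float32)); print('   rect',np.array(r[0]),np.array(r[1]),r[2])
s=cv2.imread('pics/s1.png');d=cv2.imread('pics/d1.png')
a=cv2.resize(s[140:240,185:325],(560,400),interpolation=2)[:300];a=cv2.resize(s[145:240,185:325],(440,300),interpolation=2);b=cv2.resize(d[165:275,170:300],(355,300),interpolation=2)
cv2.imwrite('pics/z.png',np.hstack([a,b]))
E
```

```text
s1 cam [ 1568.  -1098.4  1475.3]
blue 0
dry64 725 mean [ 539.6 -215.6   70.1] med [ 544.7 -222.1   70.1] lo [ 446.9 -272.    64.5] hi [ 616.3 -143.3   75.3]
   rect [ 532.9 -204.3] [141.8 184. ] 83.86854553222656
tim31 276 mean [570.3 183.5  35.1] med [575.  175.7  35.4] lo [508.1 132.9  31.3] hi [623.4 244.3  38.6]
   rect [569.5 189.9] [123.4 127.1] 81.27027130126953
tim66 59 mean [577.1 140.4  74.7] med [578.5 178.1  76. ] lo [544.6  20.6  68.1] hi [613.1 213.5  79.4]
   rect [581.2 121.7] [ 39.3 202.4] 13.352499008178711
can108 108 mean [460.9  -8.2 115. ] med [460.1  -8.1 115.3] lo [434.1 -34.2 109.3] hi [488.4  18.5 119.6]
   rect [460.1  -8.7] [55.5 66.1] 30.547447204589844
cup80 59 mean [619.4   2.7  84.4] med [621.2   2.5  84.9] lo [585.8 -31.5  80.4] hi [651.2  34.9  88.2]
   rect [619.8   1.7] [65.6 71.2] 35.910057067871094
d1 cam [ -116.8 -1100.4  1008.5]
blue 221 mean [ 503.4 -212.3  198.4] med [ 503.7 -214.5  202.5] lo [ 483.3 -221.6  154.6] hi [ 524.8 -191.3  226.7]
dry64 1408 mean [ 510.  -210.7   70.3] med [ 503.3 -217.2   70.5] lo [ 438.1 -268.5   65.2] hi [ 604.6 -138.    74.5]
   rect [ 523. -201.] [142.5 179.7] 84.0788345336914
tim31 347 mean [549.2 179.8  35.4] med [538.3 171.1  35.5] lo [499.7 134.4  31.4] hi [613.5 250.9  38.7]
   rect [558.3 192.3] [120.5 119.3] 81.03233337402344
tim66 75 mean [558.6 191.5  73.8] med [558.1 189.7  74.4] lo [538.2 169.4  67.2] hi [582.3 216.6  79.5]
   rect [559.4 194.1] [26.7 63.7] 39.32594299316406
can108 194 mean [452.6  -7.6 114.6] med [453.1  -8.2 114.9] lo [426.3 -32.5 108.9] hi [479.   22.5 118.7]
   rect [454.6  -3.3] [64.5 58.7] 73.48114776611328
cup80 66 mean [609.4  12.2  84.2] med [605.8  16.3  84.2] lo [578.9 -20.3  80.4] hi [645.3  39.1  88.9]
   rect [612.9  11.5] [71.2 62.2] 2.2936410903930664
```

View pics/z.png

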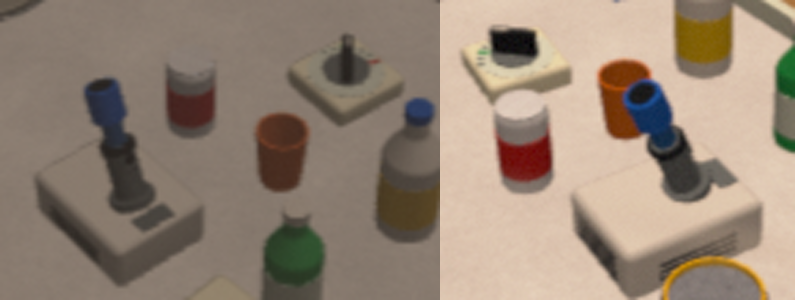

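```bash
cat >> h.py <<'E'
from scipy.spatial.transform import Rotation as Ro
def rel(p,R,o=None):
    o=o or get_obs(); C=Ro.from_euler('xyz',o['tcp_rot'])
    print('turn deg',np.round((C.inv()*Ro.from_matrix(R)).as_rotvec(degrees=True),2),'shift m',np.round(C.inv().apply(np.array(p)-o['tool_pos'])/1000,4))
def tubeR(yaw,s=1):  # tool z down the tube, y across lean
    a=np.array([-np.sin(.349)*np.cos(yaw),-np.sin(.349)*np.sin(yaw),np.cos(.349)])
    y=s*np.array([-np.sin(yaw),np.cos(yaw),0]); z=-a
    return a,np.stack([np.cross(y,z),y,z],1)
E
python3 - <<'E'
from h import *
a,R=tubeR(-.105); h=np.array([514,-202,190.])
rel([480,150,330],R); rel(h+a*(140-19),R)
E
```

```text
turn deg [ -2.15 -19.94 -11.77] shift m [-0.4106 -0.2343 -0.1036]
turn deg [ -2.15 -19.94 -11.77] shift m [-0.5108 -0.5673 -0.0769]
```

```bash
python3 -m handwheel '[[[0,0,0],[-0.04,-0.02,-0.02],1],[[-0.5,-5,-3],[-0.08,-0.045,-0.04],1],[[-1,-10,-6],[-0.12,-0.07,-0.06],1],[[-1.6,-15,-9],[-0.16,-0.09,-0.08],1],[[-2.15,-19.94,-11.77],[-0.2,-0.115,-0.1],1],[[-2.15,-19.94,-11.77],[-0.24,-0.135,-0.1036],1],[[-2.15,-19.94,-11.77],[-0.28,-0.16,-0.1036],1],[[-2.15,-19.94,-11.77],[-0.32,-0.185,-0.1036],1],[[-2.15,-19.94,-11.77],[-0.365,-0.21,-0.1036],1],[[-2.15,-19.94,-11.77],[-0.41,-0.234,-0.1036],1],[[-2.15,-19.94,-11.77],[-0.42,-0.28,-0.1],1],[[-2.15,-19.94,-11.77],[-0.43,-0.32,-0.1],1]]'
python3 - <<'E'
from h import *
a,R=tubeR(-.105); h=np.array([514,-202,190.])
rel(h+a*(140-19),R)
E
```

```text
time: 1.3
tool_pos: [472.0, 60.5, 325.4]
tcp_rot: [3.141, 0.347, 3.036]
contact_force: [1.2, 0.2, -0.6]
grip_width: 92.0
finger_force: 0.0
turn deg [ 0.03 -0.12 -0.06] shift m [-0.0191 -0.2567  0.0297]
```

```bash
python3 -m handwheel '[[[0,0,0],[-0.003,-0.045,0.004],1],[[0,0,0],[-0.006,-0.09,0.008],1],[[0,0,0],[-0.01,-0.135,0.013],1],[[0,0,0],[-0.013,-0.18,0.018],1],[[0,0,0],[-0.016,-0.22,0.024],1],[[0,0,0],[-0.019,-0.256,0.03],1],[[0,0,0],[-0.019,-0.256,0.03],1],[[0,0,0],[-0.019,-0.256,0.03],1]]'
python3 - <<'E'
from h import *
np.set_printoptions(precision=1,suppress=True)
c=snap('wrist','w1'); w=pts(c); o=get_obs(); print(o['tool_pos'],o['tcp_rot'])
hsv=cv2.cvtColor(c['image'],cv2.COLOR_RGB2HSV); H,S=hsv[...,0],hsv[...,1]
b=(H>100)&(H<128)&(S>110)&(w[...,2]>130)&(w[...,2]<260); p=w[b]
v,u=np.nonzero(b);print(len(p),u.mean(),v.mean(),p.mean(0),p.min(0),p.max(0))
t=(w[...,2]>66)&(w[...,2]<74); q=w[t]; print(len(q),cv2.minAreaRect(q[:,:2].astype(np.float32)))
E
```

```text
time: 2.1
tool_pos: [472.9, -195.1, 304.0]
tcp_rot: [3.139, 0.348, 3.034]
contact_force: [0.5, -0.0, 0.1]
grip_width: 91.6
finger_force: 0.0
[ 473.  -194.3  304.3] [3.1 0.3 3. ]
521 254.17082533589252 184.14587332053742 [ 496.  -197.9  219.2] [ 479.7 -218.4  211.8] [ 518.3 -178.2  227.7]
13138 ((595.3078002929688, -277.2748107910156), (576.98486328125, 652.797119140625), 20.921375274658203)
```

View pics/w1.png

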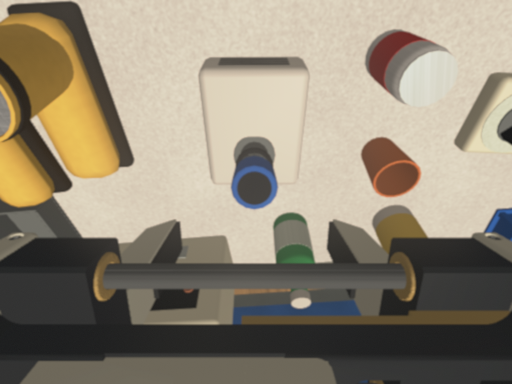

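The wrist view shows the head's end face at (254,186) with its rim nearly end-on, and the dryer top at about (255,120). I check the axis and heights.

```bash
python3 - <<'E'
from h import *
np.set_printoptions(precision=3,suppress=True)
for f in('w1','d1','s1'):
    c=dict(np.load(f'pics/{f}.npz')); w=pts(c); x,y,z=w[...,0],w[...,1],w[...,2]
    n=(abs(x-525)<110)&(abs(y+203)<85)
    print(f,'table z',np.nanmedian(z[(abs(x-530)<140)&(abs(y+203)<130)&(abs(z)<12)]))
    t=n&(z>64)&(z<76); q=w[t].astype(np.float32); print('top z',np.median(q[:,2]),cv2.minAreaRect(q[:,:2]), len(q))
    for lo in range(80,240,15):
        m=n&(abs(y+203)<40)&(z>lo)&(z<lo+15); 
        if m.sum()>5: print(lo,m.sum(),w[m].mean(0),w[m].min(0)[:2],w[m].max(0)[:2])
    if f=='w1':
        hsv=cv2.cvtColor(c['image'],cv2.COLOR_RGB2HSV); b=(hsv[...,0]>100)&(hsv[...,0]<128)&(hsv[...,1]>110)&(z>205)&(z<260)
        p=w[b]; A=np.c_[p[:,:2]-p[:,:2].mean(0),np.ones(len(p))]; print('plane',np.linalg.lstsq(A,p[:,2],rcond=None)[0])
        v,u=np.nonzero(b); (e,r)=cv2.minEnclosingCircle(np.c_[u,v].astype(np.float32)); print(e,r, c['depth'][b].mean(), r*c['depth'][b].mean()/c['fx'])
        i=np.linalg.inv(c['camera_from_world']); print(i)
E
```

```text
w1 table z -0.7017038301106027Traceback (most recent call last):
  File "<stdin>", line 7, in <module>
cv2.error: OpenCV(4.12.0) /io/opencv/modules/imgproc/src/convhull.cpp:143: error: (-215:Assertion failed) total >= 0 && (depth == CV_32F || depth == CV_32S) in function 'convexHull'
```

```bash
python3 - <<'E'
from h import *
np.set_printoptions(precision=3,suppress=True)
for f in('w1','d1','s1'):
    c=dict(np.load(f'pics/{f}.npz')); w=pts(c); x,y,z=w[...,0],w[...,1],w[...,2]
    n=(abs(x-525)<110)&(abs(y+203)<85)
    print(f,'table z',np.nanmedian(z[(abs(x-530)<140)&(abs(y+203)<130)&(abs(z)<12)]))
    t=n&(z>64)&(z<76); q=w[t].astype(np.float32); print('top z',np.median(q[:,2]),cv2.minAreaRect(np.ascontiguousarray(q[:,:2])), len(q))
    for lo in range(80,240,15):
        m=n&(abs(y+203)<40)&(z>lo)&(z<lo+15); 
        if m.sum()>5: print(lo,m.sum(),w[m].mean(0),w[m].min(0)[:2],w[m].max(0)[:2])
    if f=='w1':
        hsv=cv2.cvtColor(c['image'],cv2.COLOR_RGB2HSV); b=(hsv[...,0]>100)&(hsv[...,0]<128)&(hsv[...,1]>110)&(z>205)&(z<260)
        p=w[b]; A=np.c_[p[:,:2]-p[:,:2].mean(0),np.ones(len(p))]; print('plane',np.linalg.lstsq(A,p[:,2],rcond=None)[0])
        v,u=np.nonzero(b); (e,r)=cv2.minEnclosingCircle(np.c_[u,v].astype(np.float32)); print(e,r, c['depth'][b].mean(), r*c['depth'][b].mean()/c['fx'])
        i=np.linalg.inv(c['camera_from_world']); print(i)
E
```

```text
w1 table z -0.7017038301106027
top z 69.13278 ((522.7202758789062, -200.30404663085938), (136.1912384033203, 175.51333618164062), 84.01099395751953) 9617
80 61 [ 535.193 -201.788   85.83 ] [ 523.334 -231.796] [ 563.258 -176.49 ]
95 52 [ 523.363 -200.2    102.498] [ 517.79  -218.799] [ 533.923 -184.255]
110 19 [ 517.264 -200.076  114.035] [ 513.565 -211.826] [ 522.857 -188.946]
125 59 [ 507.264 -199.811  138.118] [ 503.877 -220.416] [ 516.313 -181.89 ]
140 224 [ 512.202 -198.964  142.376] [ 504.11  -221.839] [ 528.174 -178.385]
170 76 [ 493.435 -198.441  179.934] [ 488.767 -218.251] [ 504.406 -179.082]
185 134 [ 489.216 -197.326  192.813] [ 483.374 -218.62 ] [ 501.598 -178.48 ]
200 292 [ 483.517 -196.534  210.636] [ 479.275 -217.69 ] [ 498.715 -177.466]
215 1444 [ 499.331 -198.343  220.901] [ 480.248 -219.641] [ 518.567 -176.94 ]
plane [  0.364  -0.033 219.187]
(254.0, 186.65383911132812) 22.002822875976562 257.40924 20.1983180036156
[[   0.106    0.787    0.607  340.652]
 [   0.994   -0.087   -0.062 -182.232]
 [   0.004    0.61    -0.792  423.847]
 [   0.       0.       0.       1.  
[... 1122 characters left out ...]
611.496 -179.698]
95 38 [ 558.634 -212.345  103.589] [ 534.287 -229.65 ] [ 578.836 -186.56 ]
110 36 [ 552.73  -211.768  117.796] [ 527.517 -223.81 ] [ 568.59  -187.658]
125 37 [ 548.836 -210.96   133.448] [ 522.347 -223.127] [ 561.249 -184.991]
140 58 [ 538.766 -207.326  148.205] [ 512.983 -225.712] [ 558.098 -181.191]
155 31 [ 537.177 -206.733  161.43 ] [ 523.27  -221.887] [ 557.907 -188.74 ]
170 23 [ 527.734 -207.838  176.753] [ 512.037 -221.761] [ 539.863 -182.986]
185 38 [ 525.946 -209.642  193.136] [ 505.097 -222.888] [ 540.586 -183.155]
200 41 [ 523.047 -208.646  207.58 ] [ 493.767 -223.227] [ 535.189 -183.164]
215 74 [ 511.784 -204.304  221.749] [ 488.858 -226.88 ] [ 530.649 -177.639]
```

```bash
python3 - <<'E'
from h import *
a,R=tubeR(-.105); b=np.array([552.8,-203.6,70.])
rel(b+a*180,R);rel(b+a*119,R)
E
```

```text
turn deg [ 0.11 -0.03 -0.07] shift m [ 0.0046 -0.001   0.0676]
turn deg [ 0.11 -0.03 -0.07] shift m [ 0.0046 -0.0012  0.1286]
```

```bash
python3 -m handwheel '[[[0,0,0],[0.0046,-0.001,0.035],1],[[0,0,0],[0.0046,-0.001,0.065],1],[[0,0,0],[0.0046,-0.001,0.09],1],[[0,0,0],[0.0046,-0.001,0.11],1],[[0,0,0],[0.0046,-0.001,0.1286],1],[[0,0,0],[0.0046,-0.001,0.1286],1],[[0,0,0],[0.0046,-0.001,0.1286],0.3],[[0,0,0],[0.0046,-0.001,0.1286],0.3],[[0,0,0],[0.0046,-0.001,0.1286],0.3],[[0,0,0],[0.0046,-0.001,0.1286],0.3],[[0,0,0],[0.0046,-0.001,0.1286],0.3],[[0,0,0],[0.0046,-0.001,0.1286],0.3]]'
```

```text
time: 3.35
tool_pos: [512.7, -199.9, 182.5]
tcp_rot: [3.14, 0.35, 3.036]
contact_force: [-0.6, -0.4, 0.3]
grip_width: 48.5
finger_force: 0.0
```

```bash
python3 -m handwheel '[[[0,0,0],[0,0,0],0.3],[[0,0,0],[0,0,0],0.3],[[0,0,0],[0,0,0],0.3],[[0,0,0],[0,0,0],0.3]]'
```

```text
time: 3.75
tool_pos: [512.7, -199.5, 182.4]
tcp_rot: [3.14, 0.349, 3.036]
contact_force: [-1.1, 3.3, 2.4]
grip_width: 43.7
finger_force: 30.0
```

Gripped at 43.7 mm, 30 N. Pull out along the axis.

```bash
python3 -m handwheel '[[[0,0,0],[0,0,-0.008],0.3],[[0,0,0],[0,0,-0.016],0.3],[[0,0,0],[0,0,-0.024],0.3],[[0,0,0],[0,0,-0.032],0.3],[[0,0,0],[0,0,-0.04],0.3],[[0,0,0],[0,0,-0.048],0.3],[[0,0,0],[0,0,-0.056],0.3],[[0,0,0],[0,0,-0.062],0.3],[[0,0,0],[0,0,-0.066],0.3],[[0,0,0],[0,0,-0.068],0.3],[[0,0,0],[0,0,-0.068],0.3]]'
```

```text
time: 4.85
tool_pos: [489.6, -197.2, 246.1]
tcp_rot: [3.14, 0.349, 3.036]
contact_force: [1.4, 3.7, -0.3]
grip_width: 43.2
finger_force: 30.0
```

```bash
python3 -m handwheel '[[[0,0,0],[0,0,-0.002],0.3],[[0,0,0],[0,0,-0.004],0.3],[[0,0,0],[0,0,-0.006],0.3],[[0,0,0],[0,0,-0.008],0.3],[[0,0,0],[0,0,-0.008],0.3]]'
python3 -c "
from h import *
o=get_obs();print(np.dot(o['tool_pos']-[512.7,-199.6,182.4],tubeR(-.105)[0]))"
```

```text
time: 5.35
tool_pos: [486.3, -196.7, 249.3]
tcp_rot: [3.137, 0.344, 3.034]
contact_force: [16.9, -2.4, -28.1]
grip_width: 43.6
finger_force: 30.0
71.98358044639515
```

```bash
python3 -m handwheel '[[[0,0,0],[0,0,0.003],0.3],[[0,0,0],[0,0,0.006],0.3],[[0,0,0],[0,0,0.006],0.3]]'
python3 - <<'E'
from h import *
o=get_obs();a=tubeR(-.105)[0];print(np.dot(o['tool_pos']-[512.7,-199.6,182.4],a),o['contact_force'])
c=snap('scene','s2');d=snap('side','d2')
p=np.array([552.8,-203.6,70])+a*67+20*np.array([.935,-.1,.34])
for n,k in(('s',c),('d',d)):
    q=k['camera_from_world']@np.r_[p,1]; print(n,q[0]/q[2]*k['fx']+k['cx'],q[1]/q[2]*k['fy']+k['cy'])
i=c['image'][150:230,190:260,::-1];j=d['image'][180:260,220:290,::-1]
cv2.imwrite('pics/z2.png',cv2.resize(np.hstack([i,j]),(770,440),interpolation=2))
E
```

```text
time: 5.65
tool_pos: [487.5, -196.9, 246.7]
tcp_rot: [3.139, 0.346, 3.036]
contact_force: [-1.6, 0.7, -6.3]
grip_width: 43.4
finger_force: 30.0
69.11950925338162 [-1.62689852  0.73195058 -6.28024227]
s 225.3520391900267 193.86971588079874
d 258.2772722845895 215.63671567548562
```

View pics/z2.png

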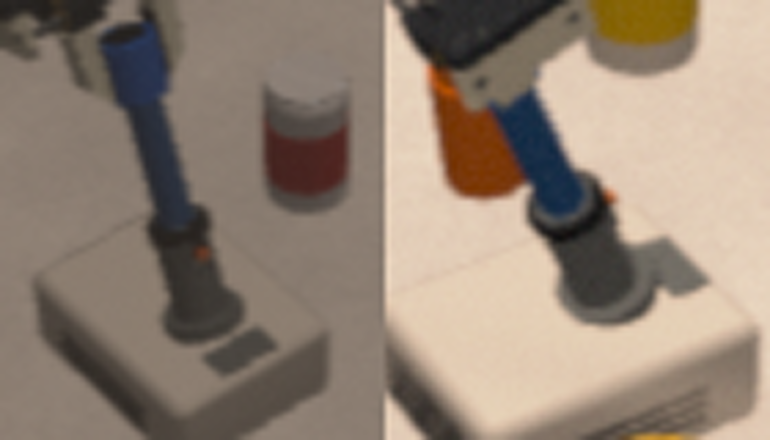

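Orange button is out, at crop (203,254) in the left half and (610,197) in the right half, so the tube is locked. I release and retreat along the axis.

```bash
python3 -m handwheel '[[[0,0,0],[0,0,0],1],[[0,0,0],[0,0,0],1],[[0,0,0],[0,0,0],1],[[0,0,0],[0,0,0],1],[[0,0,0],[0,0,0],1],[[0,0,0],[0,0,0],1],[[0,0,0],[0,0,-0.01],1],[[0,0,0],[0,0,-0.03],1],[[0,0,0],[0,0,-0.06],1],[[0,0,0],[0,0,-0.09],1],[[0,0,0],[0,0,-0.09],1]]'
python3 - <<'E'
from h import *
y=-.105; Y=np.array([-np.sin(y),np.cos(y),0]); Z=np.array([0,0,-1.]); R=np.stack([np.cross(Y,Z),Y,Z],1)
rel([540,100,310],R);rel([558,192,215],R)
np.set_printoptions(precision=0,suppress=True)
c=dict(np.load('pics/d1.npz')); w=pts(c); 
for n,(x0,y0,x1,y1),zz in(('det',(250,138,282,195),60),('soft',(288,168,318,222),60)):
    p=w[y0:y1,x0:x1].reshape(-1,3); p=p[(p[:,2]>zz)&(p[:,2]<210)]; print(n,np.percentile(p,5,axis=0),np.percentile(p,95,axis=0))
E
```

```text
time: 6.85
tool_pos: [458.7, -195.1, 337.6]
tcp_rot: [-3.138, 0.357, 3.037]
contact_force: [1.0, -0.3, 0.9]
grip_width: 91.9
finger_force: 0.0
turn deg [-1.900e-01  2.043e+01  1.000e-02] shift m [-0.0373  0.3021  0.0424]
turn deg [-1.900e-01  2.043e+01  1.000e-02] shift m [-0.0119  0.3958  0.134 ]
det [742.  21.  67.] [884. 271. 199.]
soft [ 740. -186.   65.] [ 789. -137.  180.]
```

```bash
python3 -m handwheel '[[[0,4,0],[-0.006,0.043,0.006],1],[[0,8,0],[-0.012,0.086,0.012],1],[[0,12,0],[-0.018,0.129,0.018],1],[[0,16,0],[-0.024,0.172,0.024],1],[[0,20,0],[-0.03,0.215,0.03],1],[[0,20,0],[-0.034,0.26,0.036],1],[[0,20,0],[-0.037,0.302,0.042],1],[[0,20,0],[-0.026,0.33,0.08],1],[[0,20,0],[-0.018,0.365,0.11],1],[[0,20,0],[-0.012,0.396,0.134],1],[[0,20,0],[-0.012,0.396,0.134],1],[[0,20,0],[-0.012,0.396,0.134],1]]'
python3 - <<'E'
from h import *
np.set_printoptions(precision=1,suppress=True)
c=snap('wrist','w2'); w=pts(c); o=get_obs(); print(o['joint_positions'])
x,y,z=w[...,0],w[...,1],w[...,2]; n=(abs(x-560)<90)&(abs(y-192)<90)
for lo,hi in((31,39),(70,81)):
    q=np.ascontiguousarray(w[n&(z>lo)&(z<hi)].astype(np.float32)); print(lo,len(q),q.mean(0),cv2.minAreaRect(q[:,:2].copy()))
E
```

```text
time: 8.05
tool_pos: [556.3, 194.0, 210.8]
tcp_rot: [3.141, -0.001, 3.038]
contact_force: [-0.4, -1.4, 1.3]
grip_width: 92.1
finger_force: 0.0
[ 0.2  0.5  1.4  0.   1.3 -1.3]
31 6404 [554.2 196.9  35. ] ((559.8096923828125, 195.92347717285156), (116.90218353271484, 116.72013092041016), 81.30574798583984)
70 830 [558.6 196.4  75. ] ((559.8770751953125, 196.09786987304688), (16.303604125976562, 64.06466674804688), 41.6151237487793)
```

View pics/w2.png

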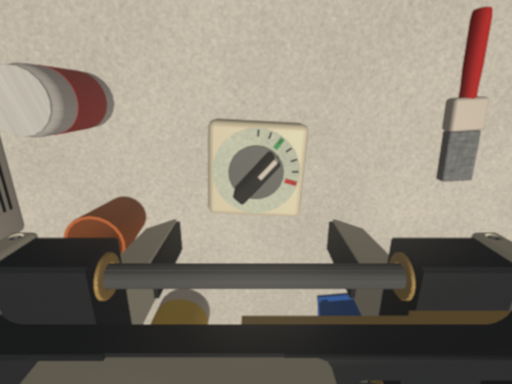

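The wrist view shows the timer at (257,168), with the pointer's white stripe up-right at (268,168), green at (279,143) and red at (291,182). The knob is at about 0.69 rad (11.5 min).

```bash
python3 - <<'E'
from h import *
y=np.radians(41.6); Y=np.array([np.cos(y),np.sin(y),0]); Z=np.array([0,0,-1.]); R=np.stack([np.cross(Y,Z),Y,Z],1)
rel([559.8,196,47],R)
E
```

```text
turn deg [8.00e-02 3.00e-02 4.24e+01] shift m [-0.0025  0.0027  0.1649]
```

```bash
python3 -m handwheel '[[[0,0,8],[-0.0025,0.0027,0.02],1],[[0,0,16],[-0.0025,0.0027,0.045],1],[[0,0,24],[-0.0025,0.0027,0.07],1],[[0,0,32],[-0.0025,0.0027,0.09],1],[[0,0,40],[-0.0025,0.0027,0.105],1],[[0,0,42.4],[-0.0025,0.0027,0.12],0.5],[[0,0,42.4],[-0.0025,0.0027,0.135],0.5],[[0,0,42.4],[-0.0025,0.0027,0.15],0.5],[[0,0,42.4],[-0.0025,0.0027,0.16],0.5],[[0,0,42.4],[-0.0025,0.0027,0.165],0.5],[[0,0,42.4],[-0.0025,0.0027,0.165],0.5],[[0,0,42.4],[-0.0025,0.0027,0.165],0.5]]'
python3 -m handwheel '[[[0,0,0],[0,0,0],0.05],[[0,0,0],[0,0,0],0.05],[[0,0,0],[0,0,0],0.05],[[0,0,0],[0,0,0],0.05],[[0,0,0],[0,0,0],0.05],[[0,0,0],[0,0,0],0.05],[[0,0,0],[0,0,0],0.05]]'
```

```text
time: 9.3
tool_pos: [560.1, 196.3, 47.2]
tcp_rot: [3.139, 0.0, 2.296]
contact_force: [0.5, -0.2, -0.8]
grip_width: 46.3
finger_force: 0.0
time: 10.0
tool_pos: [560.4, 197.2, 46.6]
tcp_rot: [3.138, -0.0, 2.297]
contact_force: [2.8, 4.1, -1.6]
grip_width: 15.7
finger_force: 30.0
```

```bash
python3 -m handwheel '[[[0,0,6.5],[0,0,0],0.05],[[0,0,13],[0,0,0],0.05],[[0,0,19.5],[0,0,0],0.05],[[0,0,26],[0,0,0],0.05],[[0,0,32.5],[0,0,0],0.05],[[0,0,39],[0,0,0],0.05],[[0,0,45.5],[0,0,0],0.05],[[0,0,52],[0,0,0],0.05],[[0,0,58.5],[0,0,0],0.05],[[0,0,65],[0,0,0],0.05],[[0,0,70.5],[0,0,0],0.05],[[0,0,70.5],[0,0,0],0.05]]'
python3 - <<'E'
from h import *
o=get_obs(); print((np.radians(171.3)-o['tcp_rot'][2]),o['contact_force'],o['moment'],o['grip_width'])
c=snap('wrist','w3')
E
```

```text
time: 11.2
tool_pos: [562.8, 197.4, 46.6]
tcp_rot: [3.136, -0.007, 1.063]
contact_force: [11.7, 5.5, -8.2]
grip_width: 16.1
finger_force: 30.0
1.9266289393797726 [11.69566866  5.48967591 -8.18627818] [ 0.71050992 -1.58861553 -0.06269226] 16.05430617465399
```

View pics/w3.png

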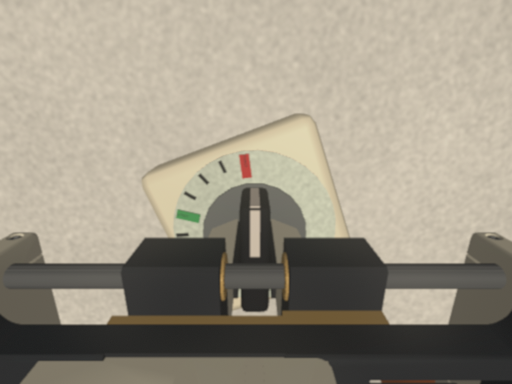

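The wrist view shows the pointer at (255,220) lying just past the red mark at (246,165). Now I turn back 76°.

```bash
python3 -m handwheel '[[[0,0,-7],[0,0,0],0.05],[[0,0,-14],[0,0,0],0.05],[[0,0,-21],[0,0,0],0.05],[[0,0,-28],[0,0,0],0.05],[[0,0,-35],[0,0,0],0.05],[[0,0,-42],[0,0,0],0.05],[[0,0,-49],[0,0,0],0.05],[[0,0,-56],[0,0,0],0.05],[[0,0,-63],[0,0,0],0.05],[[0,0,-70],[0,0,0],0.05],[[0,0,-76],[0,0,0],0.05],[[0,0,-76],[0,0,0],0.05]]'
python3 - <<'E'
from h import *
o=get_obs(); print((np.radians(171.3)-o['tcp_rot'][2]),o['grip_width'])
E
```

```text
time: 12.45
tool_pos: [560.2, 197.0, 46.6]
tcp_rot: [3.138, 0.0, 2.394]
contact_force: [4.7, 4.4, -1.0]
grip_width: 15.9
finger_force: 30.0
0.5961603521625136 15.937228681604129
```

Release, rise, and check from above.

```bash
python3 -m handwheel '[[[0,0,0],[0,0,0],0.6],[[0,0,0],[0,0,0],0.6],[[0,0,0],[0,0,0],0.6],[[0,0,0],[0,0,0],0.6],[[0,0,0],[0,0,-0.005],0.6],[[0,0,0],[0,0,-0.025],0.6],[[0,0,0],[0,0,-0.06],0.6],[[0,0,0],[0,0,-0.1],0.6],[[0,0,0],[0,0,-0.14],0.6],[[0,0,0],[0,0,-0.165],0.6],[[0,0,0],[0,0,-0.165],0.6],[[0,0,0],[0,0,-0.165],0.6]]'
python3 - <<'E'
from h import *
c=snap('wrist','w4'); w=pts(c); x,y,z=w[...,0],w[...,1],w[...,2]; n=(abs(x-560)<90)&(abs(y-196)<90)
R={}
for lo,hi in((31,39),(70,81)):
    q=w[n&(z>lo)&(z<hi)].astype(np.float32); R[lo]=cv2.minAreaRect(q[:,:2].copy()); print(R[lo])
hsv=cv2.cvtColor(c['image'],cv2.COLOR_RGB2HSV); H,S=hsv[...,0],hsv[...,1]; ctr=np.array(R[31][0])
for nm,m in(('green',(H>55)&(H<90)&(S>90)),('red',((H<8)|(H>172))&(S>120))):
    p=w[m&n&(z>28)&(z<42)]; v=p[:,:2].mean(0)-ctr; print(nm,len(p),np.degrees(np.arctan2(v[1],v[0])),np.hypot(*v))
s=snap('scene','s3')
cv2.imwrite('pics/z3.png',np.hstack([c['image'][:,:,::-1][60:330,120:400],cv2.resize(s['image'][140:245,180:330,::-1],(386,270))]))
E
```

```text
time: 13.65
tool_pos: [559.3, 196.1, 211.7]
tcp_rot: [3.14, -0.0, 2.392]
contact_force: [-0.1, 0.1, 0.3]
grip_width: 55.1
finger_force: 0.0
((560.2308349609375, 196.15090942382812), (116.44942474365234, 116.8058853149414), 81.41343688964844)
((559.950927734375, 195.86888122558594), (15.05433464050293, 63.72286605834961), 47.56282043457031)
green 27 137.79065092418213 43.263947596823506
red 41 67.88032675913007 43.5474733966662
```

View pics/z3.png

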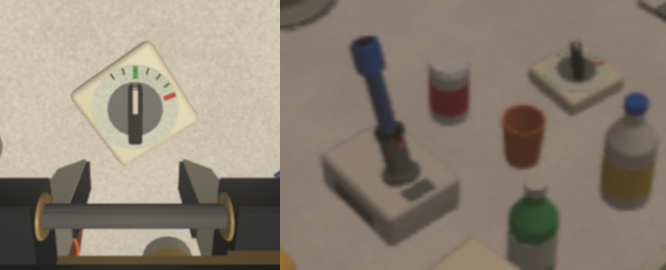

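The pointer lines up with the green mark (137.6° against 137.8°, crop (136,72)). The orange button is still out at (402,144), and the bystanders stand where they were.

```bash
python3 -c "
from plant import close_job
print(close_job())"
```

```text
the job is handed in; nothing more can be done
None
```

The job is handed in: the air tube is out and locked with its orange button showing, and the timer was wound past red, turned back to the green ten-minute mark and released, with no bystander touched.

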